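# Touch-dry check of an oiled cabinet door

## Robot

A 6-joint arm with a two-finger parallel gripper is mounted at the origin on the work surface. World frame = base frame: x ahead of the robot, y to its left, z up, the work surface at z = 0. Lengths are in m, angles in degrees, forces in N, time in s.
With the tool pointing down it reaches from about 0.35 to 0.875 m from the base axis. Payload 4.2 kg.
Tool frame: the origin (TCP) lies midway between the tips of the shut fingers; the grasp point (between the pads) lies 19 mm behind it; z points along the fingers, y is the line along which they close (so a half turn about z gives the same grasp; the last joint's range is limited). The gripper opens to 87 mm and grips with 3 to 60 N. Pads are 19 mm wide; open, the fingers measure 117 mm over their backs; the gripper's body (75 mm by 190 mm) begins 51 mm behind the grasp point.
Start: joints at [91.937, 22.042, 0.453, 0, -68.411, -14.817], TCP at [0.139, 0.609, 0.223] pointing down, gripper open.
Joint ranges: [-179.83, 179.83], [-69.29, 118.12], [-61.27, 80.66], [-181.25, 117.63], [-171.15, -9.14], [-177.46, 177.46]. Speed limits (degrees/s): [159.86, 159.86, 180, 180, 180, 180].

## Interface

Orientations are given as a 3x3 rotation matrix whose columns are the frame's x, y, z axes.
In Python, from station import sense, capture, finish_job, silhouettes, landmark_of gives the robot as it stands.
- The arm moves only by the tool step_arm, never from a script. Its arguments are lists of equal length, an entry for each row: "linear": the shift along the tool's x, y, z in mm, a list of three; "delta_rot": the turn, a rotation vector about the tool's x, y, z in rad, a list of three; "grip": the finger opening in mm, from 0 to 87. A call has 1 to 10 rows; each row shifts and turns the commanded pose from where the row before left it, along the tool's axes as they then stand; what a row does not reach is not made up. A row lasts 1/8 s, in which the tool goes at most 62.5 mm and 10.7 degrees, less where a joint would pass 70% of its speed; a pose out of reach is approached as far as the arm can. A call with a gripper value outside its range is refused whole. The fingers move at their own pace and stop on an object; the grip force is fixed at half the most. Time passes only in rows, so rows that do not move let the fingers close. It gives the time, the measured TCP pose, the force, the opening and the grip force at its end, in the units of the state.
- sense(): the state, without advancing time (a new reading comes with each control period).
- capture(name): name is "scene" or "top"; returns a dict with "img" (420x560x3 uint8, red, green, blue), "fx", "fy", "cx", "cy" (pixels), "world_to_cam" (4x4, takes a point from world to camera coordinates). Camera axes: x right, y up, looking along -z (the intrinsics and any distortion apply to the point x, -y, -z); pixel columns grow to the right and rows downward; lengths in m; the calibration is good to about 2 mm. A picture is of the moment at which its call begins. There is no depth.
- finish_job(): hands the job in; it is judged then, once.
Trained networks look in the newest picture that a camera, given by its name, has taken for a name from the list of things; names that differ only in an ending like _2 or _b are one class to them, and where a whole thing is asked for, a point or a joint stands for the part that bears it (a point fixed in the world has none). Each returns a list of dicts, best first, with "score" (0 to 1); they miss things now and then, are a little off and sometimes report something else, mostly with a low value. They report only what shows in the picture. A call takes as long as a camera call.
- silhouettes(camera, label): "mask" (420x560 bool, what is visible of it) and "point" ([column, row] in pixels, amid what is visible of it).
- landmark_of(camera, label): "point" ([column, row] in pixels: a listed point, or the origin of a listed thing).
The state is a dict: "time_s": time; "joints": joint angles; "joint_velocities": joint speeds; "effort": joint torques, N m; "tcp_pos": TCP position; "ee_rot": TCP orientation; "wrist_force": force on the tool from outside, world axes, zero at the start; "moment": the same for the moment, N m; "gripper_width": opening from 0.0 (shut) to 1.0 (fully open); "gripper_force": force on a finger pad.
Only numpy, scipy, OpenCV 4.12 (cv2) and the standard library are available. Lean on these libraries where they do the work, as an engineer would, in place of code of your own. Each camera call takes 0.05 s, during which the arm holds its last target. There are 200 camera calls.

## Task

The cabinet door on the two bearers was oiled in the usual order: panel, then rails, then stiles. Check in the same order that it is touch-dry: come down slowly and rest the fingertips lightly, for about half a second each, on the recessed panel, then on the wide bottom rail, then on the hinge stile (the one with two round hinge-cup holes), lifting clear between touches. A touch can mark the finish, so keep off the narrow top rail and the plain stile, do not press hard on, shift or lift the door, and leave the things around it where they are.

Things in the scene. Friction and masses are not known exactly. Their poses are not given: they have to be found in the camera images.
- door: Loose, rigid frame-and-panel cabinet door of oiled wood, 300 x 220 x 22 mm, about 0.85 kg, lying level, back face up, on the bearers, turned any way round; upper face 62 mm above the bench. Origin: centre of its underside. z up; x along the length from the bottom rail (-x end) to the top rail (+x end); y from the plain stile (-y side) to the hinge stile (+y side).
- bearers: Two fixed wooden bars, each 34 mm wide, 40 mm high and 270 mm long, standing on the bench under the door's two rails; they stick out about 25 mm beyond both stiles and carry the door without rocking. Origin: midway between them, on the bench.
- panel: The recessed flat panel in the middle of the door, 185 x 110 mm seen between the frame parts, its face 8 mm below the frame's face (54 mm above the bench). Origin: centre of its upper face. Axes as the door.
- bottom_rail: The wide cross piece at the door's bottom (-x) end, 70 mm wide (along x), 110 mm long (along y) between the stiles, flush with the frame's face. Origin: centre of its upper face, 115 mm from the door's middle. Axes as the door.
- hinge_stile: The long side piece at the door's +y edge, 300 mm long (along x), 55 mm wide (along y), flush with the frame's face, with two round blind hinge-cup holes 35 mm across and 13 mm deep, centred 80 mm either way from its middle along x and 22.5 mm from its outer edge; the 125 mm between the holes is plain wood. Origin: centre of its upper face. Axes as the door.
- top_rail: The narrow cross piece at the door's top (+x) end, 45 mm wide (along x), 110 mm long (along y), flush with the frame's face. Not to be touched. Origin: centre of its upper face.
- plain_stile: The long side piece at the door's -y edge, 300 x 55 mm, without holes, flush with the frame's face. Not to be touched. Origin: centre of its upper face.
- cup: Bystander: clear plastic mixing cup with black marks, 110 mm high, 106 mm across the rim, standing on the bench. Origin: centre of its foot.
- sanding_block: Bystander: cork sanding block with a wooden back, 110 x 62 x 36 mm, on the bench. Origin: centre of its underside.
- knob: Bystander: turned wooden cabinet knob, 37 mm across, 33 mm high, standing on the bench. Origin: centre of its foot.
- brush: Bystander: flat brush, 220 mm long, 42 mm wide, 20 mm thick, lying on the bench. Origin: underside of its middle.

How it is judged (in metres and radians):
On the way, in this order (a step that is already met when the one before it is completed fails the run):
1. fingertips rest lightly (under 15 N) on the recessed panel (contact force between the fingers and panel between 0.3 and 15 N), for 0.2 s.
2. fingers lifted clear of the door (contact force between the fingers and door below 0.05 N), for 0.1 s.
3. fingertips rest lightly (under 15 N) on the wide bottom rail (contact force between the fingers and bottom_rail between 0.3 and 15 N), for 0.2 s.
4. fingers lifted clear of the door (contact force between the fingers and door below 0.05 N), for 0.1 s.
5. fingertips rest lightly (under 15 N) on the hinge stile (contact force between the fingers and hinge_stile between 0.3 and 15 N), for 0.2 s.
At the end, for the whole second after the job is handed in: After the three touches in order the door lies level (within 0.03 rad) and at rest on its bearers, within 10 mm of where it was (its bottom rail and hinge stile within 12 mm), and the cup, sanding block, knob and brush are within 15 mm of where they were (distance of door from where it was at the start of the episode below 0.01 m and distance of each of hinge_stile, bottom_rail from where it was at the start of the episode below 0.012 m and angle between door's own z axis and vertical below 0.03 rad and linear speed of door below 0.01 m/s and distance of each of cup, sanding_block, knob, brush from where it was at the start of the episode below 0.015 m).
It fails at once if the door is knocked or pressed hard (over 40 N, even for an instant) (contact force between any of the fingers, the arm and door above 40 N).
It fails at once if the narrow top rail or the plain stile is touched (contact force between any of the fingers, the arm and top_rail above 0.5 N or contact force between any of the fingers, the arm and plain_stile above 0.5 N).
It fails at once if the door is lifted or tipped (height (world z) of door above 0.048 m or angle between door's own z axis and vertical above 0.06 rad).
It fails at once if the door is shifted more than 15 mm (distance of door from where it was at the start of the episode above 0.015 m or distance of any of hinge_stile, bottom_rail from where it was at the start of the episode above 0.018 m).
It fails at once if a bystander is moved more than 20 mm (distance of any of cup, sanding_block, knob, brush from where it was at the start of the episode above 0.02 m).
It also fails if it takes over 51 s, if anything falls off the work surface, if the arm or the gripper's body presses on something with over 40 N, if the wrist force passes 120 N, or if a joint passes its speed limit or range.

## Working session

There is one attempt and no reset: what is moved stays moved. The work goes in short steps, Python scripts to look and compute and a tool call to move; the robot and the scene stay as the last step left them, time stands still between calls to the robot, and variables do not carry over. Pictures are saved under pics/ and viewed, at most 10 in all, crops included, and the job is handed in when it is done.

Besides the shell and the picture viewer there is one more tool, called after ">>>" as name(argument=value, ...), one argument or row to a line, values as JSON. step_arm: Moves the arm, as the interface text tells. Its arguments: {"type":"object","properties":{"linear":{"type":"array"},"delta_rot":{"type":"array"},"grip":{"type":"array"}},"required":["linear","delta_rot","grip"]}

```bash
mkdir -p pics
cat > h.py <<'E'
import numpy as np, cv2
from station import *
def ray(c,p,z):
    W=np.array(c["world_to_cam"]);R,t=W[:3,:3],W[:3,3]
    d=np.array([(p[0]-c["cx"])/c["fx"],-(p[1]-c["cy"])/c["fy"],-1.])
    o=-R.T@t;v=R.T@d
    return o+v*(z-o[2])/v[2]
def proj(c,P):
    W=np.array(c["world_to_cam"]);q=W[:3,:3]@np.array(P)+W[:3,3]
    return np.array([c["cx"]+c["fx"]*q[0]/-q[2],c["cy"]-c["fy"]*q[1]/-q[2]])
E
python3 - <<'E'
from h import *
ims=[]
for n in("top","scene"):
    c=capture(n);print(n,[k for k in c],c["fx"],c["cx"],c["cy"]);cv2.imwrite(f"pics/{n}.png",c["img"][:,:,::-1])
    for l,z in(("door",.04),("panel",.054),("bottom_rail",.062),("hinge_stile",.062),("top_rail",.062),("plain_stile",.062),("cup",0),("sanding_block",0),("knob",0),("brush",0)):
        for r in landmark_of(n,l)[:2]: print(l,round(r["score"],2),np.round(r["point"]),ray(c,r["point"],z).round(3))
s=sense();print(s["time_s"],s["tcp_pos"],np.round(s["ee_rot"],3),s["wrist_force"])
E
```

```text
top ['img', 'fx', 'fy', 'cx', 'cy', 'world_to_cam'] 475.7289732721936 272.6389093372349 206.09577075656443
door 0.97 [310. 207.] [ 0.548 -0.079  0.04 ]
panel 0.57 [313. 206.] [ 0.55  -0.086  0.054]
bottom_rail 0.61 [264. 208.] [0.547 0.031 0.062]
hinge_stile 0.86 [308. 173.] [ 0.628 -0.077  0.062]
top_rail 0.76 [366. 207.] [ 0.542 -0.209  0.062]
top_rail 0.49 [260. 208.] [0.548 0.042 0.062]
plain_stile 0.93 [312. 238.] [ 0.471 -0.081  0.062]
cup 0.61 [108. 186.] [0.618 0.425 0.   ]
knob 0.73 [438. 242.] [ 0.456 -0.395  0.   ]
brush 0.98 [448. 162.] [ 0.655 -0.431  0.   ]
scene ['img', 'fx', 'fy', 'cx', 'cy', 'world_to_cam'] 407.66325249848205 277.4476079156614 216.777002999469
door 0.93 [264. 205.] [ 0.548 -0.086  0.04 ]
panel 0.6 [285. 189.] [ 0.457 -0.095  0.054]
bottom_rail 0.71 [260. 200.] [ 0.555 -0.096  0.062]
bottom_rail 0.64 [284. 222.] [0.555 0.028 0.062]
hinge_stile 0.97 [245. 211.] [ 0.623 -0.084  0.062]
top_rail 0.6 [245. 183.] [ 0.55  -0.193  0.062]
plain_stile 0.69 [283. 188.] [ 0.465 -0.093  0.062]
cup 0.69 [358. 341.] [0.616 0.429 0.   ]
cup 0.26 [262. 203.] [ 0.526 -0.129  0.   ]
sanding_block 0.75 [404. 282.] [0.381 0.378 0.   ]
sanding_block 0.73 [239. 154.] [ 0.448 -0.398  0.   ]
knob 0.43 [242. 154.] [ 0.437 -0.395  0.   ]
brush 0.91 [185. 169.] [ 0.653 -0.448  0.   ]
brush 0.46 [358. 340.] [0.615 0.426 0.   ]
1.1 [0.1392981  0.60925589 0.22255738] [[ 0.975 -0.223  0.   ]
 [-0.223 -0.975  0.   ]
 [ 0.    -0.    -1.   ]] [ 0.15594756 -1.22886336 -0.21913145]
```

View pics/top.png

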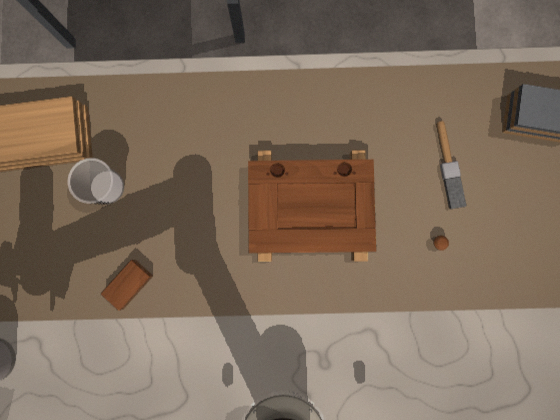

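View pics/scene.png

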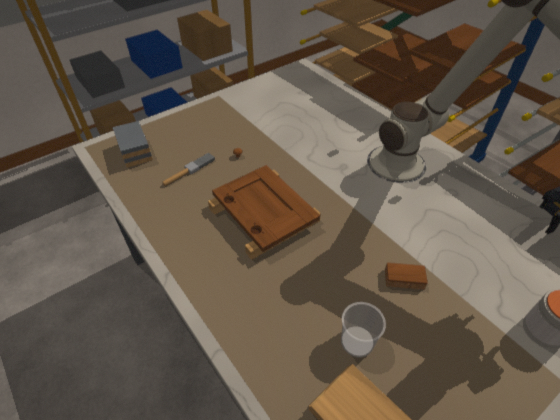

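Top view: door corners are at about (249,160), (375,160), (376,251) and (248,252). The wide rail is on the left (249–277) and the hinge holes are at (278,170) and (344,169). So the bottom rail points to world +y and the hinge stile to world +x.

```bash
cat > to.py <<'E'
from h import *
import sys
s=sense();R=np.array(s["ee_rot"]);p=np.array(s["tcp_pos"])
for a in sys.argv[1:]:
    t=np.array(eval(a));print(a,"tool mm",((R.T@(t-p))*1000).round(1));p=t
E
python3 - <<'E'
from h import *
c=capture("top")
C=[ray(c,p,.062) for p in((249,160),(375,160),(376,251),(248,252))]
print(np.round(C,3),np.mean(C,0).round(3))
print([ray(c,p,.062).round(3) for p in((277.5,170),(344,169))], [ray(c,p,.054).round(3) for p in((278,184),(355,184),(355,228),(277,228))])
for P in ([.547,-.08,.054],[.547,.035,.062],[.63,-.08,.062]): print(proj(c,P))
E
python3 to.py "[.547,-.068,.223]" "[.547,-.068,.1]"
```

```text
[[ 0.663  0.064  0.062]
 [ 0.654 -0.236  0.062]
 [ 0.438 -0.229  0.062]
 [ 0.444  0.071  0.062]] [ 0.55  -0.082  0.062]
[array([ 0.637, -0.003,  0.062]), array([ 0.634, -0.162,  0.062])] [array([ 0.604, -0.004,  0.054]), array([ 0.599, -0.188,  0.054]), array([ 0.494, -0.183,  0.054]), array([0.499, 0.002, 0.054])]
[310.71371715 206.76838937]
[262.40861673 207.79449883]
[309.7362114  171.82523789]
[.547,-.068,.223] tool mm [ 5.484e+02  5.693e+02 -5.000e-01]
[.547,-.068,.1] tool mm [  0.  -0. 123.]
```

>>> step_arm(
  linear=[
    [20, 20, 0],
    [30, 30, 0],
    [30, 30, 0],
    [30, 30, 0],
    [30, 30, 0],
    [30, 30, 0],
    [30, 30, 0],
    [30, 30, 0],
    [30, 30, 0],
    [30, 30, 0],
  ],
  delta_rot=[
    [0, 0, 0],
    [0, 0, 0],
    [0, 0, 0],
    [0, 0, 0],
    [0, 0, 0],
    [0, 0, 0],
    [0, 0, 0],
    [0, 0, 0],
    [0, 0, 0],
    [0, 0, 0],
  ],
  grip=[0, 0, 0, 0, 0, 0, 0, 0, 0, 0],
)

```text
time_s: 2.4
tcp_pos: [0.358, 0.2608, 0.2229]
ee_rot: [[0.975, -0.223, 0.001], [-0.223, -0.975, 0.001], [0.0, -0.001, -1.0]]
wrist_force: [0.6, 0.6, -0.1]
gripper_width: 0.019
gripper_force: 0.0
```

```bash
python3 to.py "[.549,-.094,.2]" "[.549,-.094,.1]"
```

```text
[.549,-.094,.2] tool mm [265.2 303.4  22.8]
[.549,-.094,.1] tool mm [ -0.    0.1 100. ]
```

>>> step_arm(
  linear=[
    [30, 34, 0],
    [30, 34, 0],
    [30, 34, 0],
    [30, 34, 0],
    [30, 34, 0],
    [30, 34, 0],
    [30, 34, 10],
    [30, 34, 30],
    [20, 26, 40],
    [0, 0, 30],
  ],
  delta_rot=[
    [0, 0, 0],
    [0, 0, 0],
    [0, 0, 0],
    [0, 0, 0],
    [0, 0, 0],
    [0, 0, 0],
    [0, 0, 0],
    [0, 0, 0],
    [0, 0, 0],
    [0, 0, 0],
  ],
  grip=[0, 0, 0, 0, 0, 0, 0, 0, 0, 0],
)

```text
time_s: 3.65
tcp_pos: [0.5446, -0.0886, 0.1107]
ee_rot: [[0.974, -0.226, -0.001], [-0.226, -0.974, -0.0], [-0.001, 0.001, -1.0]]
wrist_force: [-0.4, 0.3, -0.9]
gripper_width: 0.003
gripper_force: 0.0
```

```bash
python3 - <<'E'
from h import *
c=capture("scene");s=sense();print(s["time_s"],s["tcp_pos"],s["gripper_width"],proj(c,s["tcp_pos"]))
a=c["img"][130:290,180:380,::-1];cv2.imwrite("pics/n1.png",cv2.resize(a,None,fx=3.5,fy=3.5,interpolation=2))
E
python3 to.py "[.549,-.094,.06]"
```

```text
3.7 [ 0.54137875 -0.08777265  0.10677528] 0.004860717518312727 [265.00082756 189.34565417]
[.549,-.094,.06] tool mm [ 9.3  4.3 46.7]
```

View pics/n1.png

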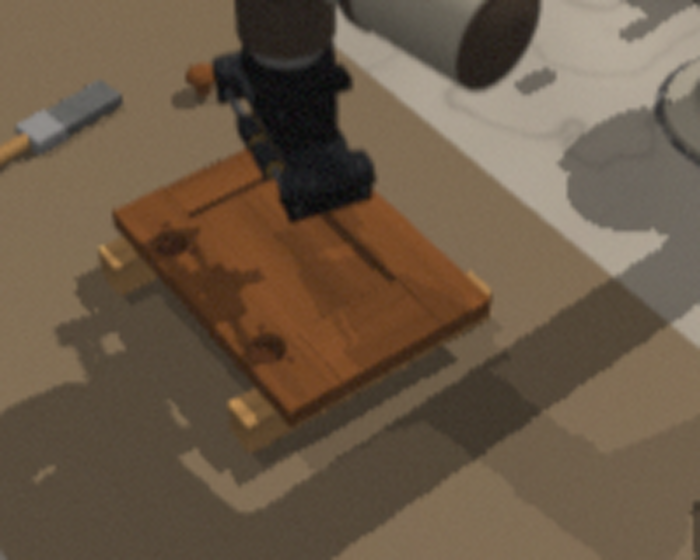

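>>> step_arm(
  linear=[
    [8, 4, 15],
    [0, 0, 15],
    [0, 0, 8],
    [0, 0, 4],
    [0, 0, 0],
    [0, 0, 0],
  ],
  delta_rot=[
    [0, 0, 0],
    [0, 0, 0],
    [0, 0, 0],
    [0, 0, 0],
    [0, 0, 0],
    [0, 0, 0],
  ],
  grip=[0, 0, 0, 0, 0, 0],
)

```text
time_s: 4.45
tcp_pos: [0.5516, -0.0921, 0.0711]
ee_rot: [[0.975, -0.223, 0.001], [-0.223, -0.975, 0.0], [0.001, -0.0, -1.0]]
wrist_force: [0.1, -0.1, -0.3]
gripper_width: 0.002
gripper_force: 0.0
```

>>> step_arm(
  linear=[
    [0, 0, 5],
    [0, 0, 4],
    [0, 0, 2],
    [0, 0, 2],
    [0, 0, 0.5],
    [0, 0, 0.5],
    [0, 0, 0],
  ],
  delta_rot=[
    [0, 0, 0],
    [0, 0, 0],
    [0, 0, 0],
    [0, 0, 0],
    [0, 0, 0],
    [0, 0, 0],
    [0, 0, 0],
  ],
  grip=[0, 0, 0, 0, 0, 0, 0],
)

```text
time_s: 5.32
tcp_pos: [0.5513, -0.0922, 0.0566]
ee_rot: [[0.975, -0.223, 0.0], [-0.223, -0.975, 0.0], [0.0, -0.0, -1.0]]
wrist_force: [0.4, -0.5, 0.9]
gripper_width: 0.007
gripper_force: 0.0
```

>>> step_arm(
  linear=[
    [0, 0, 0.5],
    [0, 0, 0.5],
    [0, 0, 0],
  ],
  delta_rot=[
    [0, 0, 0],
    [0, 0, 0],
    [0, 0, 0],
  ],
  grip=[0, 0, 0],
)

```text
time_s: 5.7
tcp_pos: [0.5513, -0.0922, 0.0555]
ee_rot: [[0.975, -0.223, -0.0], [-0.223, -0.975, -0.0], [-0.0, 0.0, -1.0]]
wrist_force: [-0.2, 0.3, -0.4]
gripper_width: 0.008
gripper_force: 0.0
```

>>> step_arm(
  linear=[
    [0, 0, 0.5],
    [0, 0, 0.4],
    [0, 0, 0],
  ],
  delta_rot=[
    [0, 0, 0],
    [0, 0, 0],
    [0, 0, 0],
  ],
  grip=[0, 0, 0],
)

```text
time_s: 6.08
tcp_pos: [0.5513, -0.0922, 0.0546]
ee_rot: [[0.975, -0.223, -0.0], [-0.223, -0.975, -0.0], [-0.0, 0.0, -1.0]]
wrist_force: [-0.8, -0.7, -0.2]
gripper_width: 0.004
gripper_force: 0.0
```

>>> step_arm(
  linear=[
    [0, 0, 0.4],
    [0, 0, 0],
  ],
  delta_rot=[
    [0, 0, 0],
    [0, 0, 0],
  ],
  grip=[0, 0],
)

```text
time_s: 6.32
tcp_pos: [0.5513, -0.0922, 0.0545]
ee_rot: [[0.975, -0.223, 0.0], [-0.223, -0.975, -0.0], [0.0, 0.0, -1.0]]
wrist_force: [-0.9, 1.0, 1.2]
gripper_width: 0.007
gripper_force: 1.0
```

>>> step_arm(
  linear=[
    [0, 0, 0.3],
    [0, 0, 0],
  ],
  delta_rot=[
    [0, 0, 0],
    [0, 0, 0],
  ],
  grip=[0, 0],
)

```text
time_s: 6.58
tcp_pos: [0.5513, -0.0922, 0.0544]
ee_rot: [[0.975, -0.223, 0.0], [-0.223, -0.975, -0.0], [0.0, 0.0, -1.0]]
wrist_force: [-1.5, 0.4, 5.8]
gripper_width: 0.006
gripper_force: 2.7
```

>>> step_arm(
  linear=[
    [0, 0, 0],
    [0, 0, 0],
    [0, 0, 0],
    [0, 0, 0],
    [0, 0, -5],
    [0, 0, -15],
    [0, 0, -10],
    [0, 0, 0],
    [0, 0, 0],
  ],
  delta_rot=[
    [0, 0, 0],
    [0, 0, 0],
    [0, 0, 0],
    [0, 0, 0],
    [0, 0, 0],
    [0, 0, 0],
    [0, 0, 0],
    [0, 0, 0],
    [0, 0, 0],
  ],
  grip=[0, 0, 0, 0, 0, 0, 0, 0, 0],
)

```text
time_s: 7.7
tcp_pos: [0.5511, -0.0922, 0.0839]
ee_rot: [[0.975, -0.223, -0.0], [-0.223, -0.975, 0.0], [-0.0, -0.0, -1.0]]
wrist_force: [0.4, 0.9, 0.1]
gripper_width: 0.007
gripper_force: 0.0
```

>>> step_arm(
  linear=[
    [-4, -20, 0],
    [-6, -28, 0],
    [-6, -28, 0],
    [-6, -28, 0],
    [-4, -18, 0],
    [0, 0, 6],
    [0, 0, 5],
    [0, 0, 3],
    [0, 0, 0],
    [0, 0, 0],
  ],
  delta_rot=[
    [0, 0, 0],
    [0, 0, 0],
    [0, 0, 0],
    [0, 0, 0],
    [0, 0, 0],
    [0, 0, 0],
    [0, 0, 0],
    [0, 0, 0],
    [0, 0, 0],
    [0, 0, 0],
  ],
  grip=[0, 0, 0, 0, 0, 0, 0, 0, 0, 0],
)

```text
time_s: 8.95
tcp_pos: [0.5532, 0.0321, 0.07]
ee_rot: [[0.975, -0.223, 0.0], [-0.223, -0.975, -0.0], [0.0, -0.0, -1.0]]
wrist_force: [-0.2, 0.2, -0.2]
gripper_width: 0.01
gripper_force: 0.0
```

Contact is expected near z = 0.0625.

>>> step_arm(
  linear=[
    [0, 0, 3],
    [0, 0, 2],
    [0, 0, 1],
    [0, 0, 0.5],
    [0, 0, 0.5],
    [0, 0, 0],
  ],
  delta_rot=[
    [0, 0, 0],
    [0, 0, 0],
    [0, 0, 0],
    [0, 0, 0],
    [0, 0, 0],
    [0, 0, 0],
  ],
  grip=[0, 0, 0, 0, 0, 0],
)

```text
time_s: 9.7
tcp_pos: [0.5531, 0.0325, 0.0629]
ee_rot: [[0.975, -0.223, -0.0], [-0.223, -0.975, -0.0], [-0.0, 0.0, -1.0]]
wrist_force: [0.4, -0.8, 0.2]
gripper_width: 0.005
gripper_force: 0.0
```

>>> step_arm(
  linear=[
    [0, 0, 0.4],
    [0, 0, 0.3],
    [0, 0, 0],
  ],
  delta_rot=[
    [0, 0, 0],
    [0, 0, 0],
    [0, 0, 0],
  ],
  grip=[0, 0, 0],
)

```text
time_s: 10.07
tcp_pos: [0.5532, 0.0325, 0.0625]
ee_rot: [[0.975, -0.223, 0.0], [-0.223, -0.975, 0.0], [0.0, -0.0, -1.0]]
wrist_force: [0.1, -0.6, 1.8]
gripper_width: 0.007
gripper_force: 1.0
```

>>> step_arm(
  linear=[
    [0, 0, 0.3],
    [0, 0, 0],
  ],
  delta_rot=[
    [0, 0, 0],
    [0, 0, 0],
  ],
  grip=[0, 0],
)

```text
time_s: 10.32
tcp_pos: [0.5532, 0.0325, 0.0625]
ee_rot: [[0.975, -0.223, 0.0], [-0.223, -0.975, -0.0], [0.0, -0.0, -1.0]]
wrist_force: [-2.5, 0.3, 5.0]
gripper_width: 0.002
gripper_force: 2.7
```

>>> step_arm(
  linear=[
    [0, 0, 0],
    [0, 0, 0],
    [0, 0, 0],
    [0, 0, 0],
    [0, 0, -5],
    [0, 0, -12],
    [0, 0, -5],
    [0, 0, 0],
    [0, 0, 0],
  ],
  delta_rot=[
    [0, 0, 0],
    [0, 0, 0],
    [0, 0, 0],
    [0, 0, 0],
    [0, 0, 0],
    [0, 0, 0],
    [0, 0, 0],
    [0, 0, 0],
    [0, 0, 0],
  ],
  grip=[0, 0, 0, 0, 0, 0, 0, 0, 0],
)

```text
time_s: 11.45
tcp_pos: [0.5529, 0.0325, 0.0838]
ee_rot: [[0.975, -0.223, -0.0], [-0.223, -0.975, -0.0], [-0.0, 0.0, -1.0]]
wrist_force: [0.5, -0.6, -0.5]
gripper_width: 0.004
gripper_force: 0.0
```

>>> step_arm(
  linear=[
    [16, 14, 0],
    [24, 22, 0],
    [24, 22, 0],
    [24, 22, 0],
    [16, 15, 0],
    [0, 0, 6],
    [0, 0, 5],
    [0, 0, 3],
    [0, 0, 0],
    [0, 0, 0],
  ],
  delta_rot=[
    [0, 0, 0],
    [0, 0, 0],
    [0, 0, 0],
    [0, 0, 0],
    [0, 0, 0],
    [0, 0, 0],
    [0, 0, 0],
    [0, 0, 0],
    [0, 0, 0],
    [0, 0, 0],
  ],
  grip=[0, 0, 0, 0, 0, 0, 0, 0, 0, 0],
)

```text
time_s: 12.7
tcp_pos: [0.6334, -0.0829, 0.0702]
ee_rot: [[0.975, -0.222, 0.0], [-0.222, -0.975, -0.0], [0.0, -0.0, -1.0]]
wrist_force: [-0.3, 0.2, -0.3]
gripper_width: 0.005
gripper_force: 0.0
```

>>> step_arm(
  linear=[
    [0, 0, 3],
    [0, 0, 2],
    [0, 0, 1],
    [0, 0, 0.5],
    [0, 0, 0.5],
    [0, 0, 0],
  ],
  delta_rot=[
    [0, 0, 0],
    [0, 0, 0],
    [0, 0, 0],
    [0, 0, 0],
    [0, 0, 0],
    [0, 0, 0],
  ],
  grip=[0, 0, 0, 0, 0, 0],
)

```text
time_s: 13.45
tcp_pos: [0.6334, -0.0833, 0.063]
ee_rot: [[0.975, -0.223, 0.0], [-0.223, -0.975, -0.0], [0.0, 0.0, -1.0]]
wrist_force: [0.2, 0.3, 0.2]
gripper_width: 0.004
gripper_force: 0.0
```

>>> step_arm(
  linear=[
    [0, 0, 0.4],
    [0, 0, 0.3],
    [0, 0, 0],
  ],
  delta_rot=[
    [0, 0, 0],
    [0, 0, 0],
    [0, 0, 0],
  ],
  grip=[0, 0, 0],
)

```text
time_s: 13.82
tcp_pos: [0.6334, -0.0833, 0.0625]
ee_rot: [[0.975, -0.223, 0.0], [-0.223, -0.975, -0.0], [0.0, 0.0, -1.0]]
wrist_force: [-0.6, 0.3, 1.8]
gripper_width: 0.008
gripper_force: 0.8
```

>>> step_arm(
  linear=[
    [0, 0, 0.3],
    [0, 0, 0],
  ],
  delta_rot=[
    [0, 0, 0],
    [0, 0, 0],
  ],
  grip=[0, 0],
)

```text
time_s: 14.08
tcp_pos: [0.6334, -0.0833, 0.0625]
ee_rot: [[0.975, -0.223, 0.0], [-0.223, -0.975, -0.0], [0.0, 0.0, -1.0]]
wrist_force: [-2.2, 0.2, 5.1]
gripper_width: 0.008
gripper_force: 2.3
```

>>> step_arm(
  linear=[
    [0, 0, 0],
    [0, 0, 0],
    [0, 0, 0],
    [0, 0, 0],
    [0, 0, -5],
    [0, 0, -15],
    [0, 0, -30],
    [0, 0, -30],
    [0, 0, 0],
    [0, 0, 0],
  ],
  delta_rot=[
    [0, 0, 0],
    [0, 0, 0],
    [0, 0, 0],
    [0, 0, 0],
    [0, 0, 0],
    [0, 0, 0],
    [0, 0, 0],
    [0, 0, 0],
    [0, 0, 0],
    [0, 0, 0],
  ],
  grip=[0, 0, 0, 0, 0, 0, 0, 0, 0, 0],
)

```text
time_s: 15.32
tcp_pos: [0.633, -0.0832, 0.1418]
ee_rot: [[0.975, -0.223, -0.0], [-0.223, -0.975, 0.0], [-0.0, -0.0, -1.0]]
wrist_force: [0.9, -0.6, -0.2]
gripper_width: 0.006
gripper_force: 0.0
```

Run:
```python
from h import *
c=capture("scene");a=c["img"][130:290,180:380,::-1];cv2.imwrite("pics/n2.png",cv2.resize(a,None,fx=3.5,fy=3.5,interpolation=2))
```

```text
(no output)
```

View pics/n2.png

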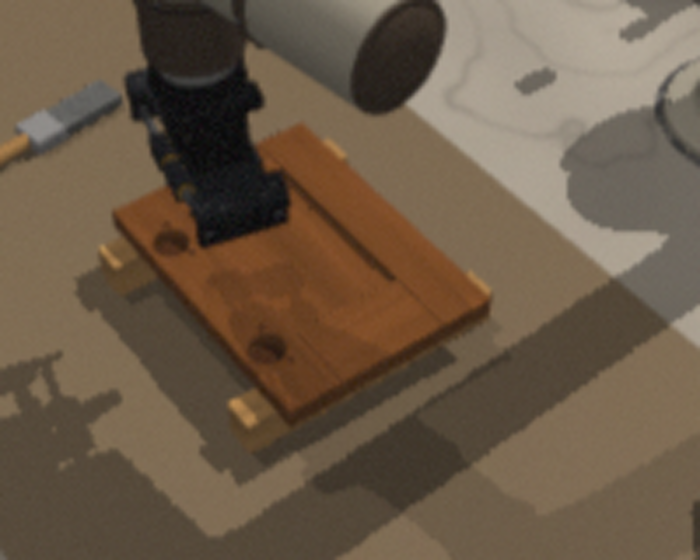

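The door has not moved: its corners are still at (115,213), (290,420) and (490,298) in the crop. The gripper is clear above it.

```bash
python3 -c "from station import *;print(finish_job())"
```

```text
the job is handed in; nothing more can be done
None
```

I touched the panel, then the bottom rail, then the hinge stile, at about 5–6 N each with a lift clear between touches; the door did not visibly move, and I handed the job in at about 15 s (no verdict came back).

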